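# Pick a guest soap out of its dish with the tongs

## Task

Lift the small steel tongs up and off the hook on the side of the acrylic tiers, close their ends on the round soap in the soap dish, and hold the soap up in the tongs, at least 10 cm clear of the granite. Do not touch the soap with the gripper itself, and leave the oblong soap and the things on the tiers where they are. Finish while still holding: do not put the soap or the tongs down.

Things in the scene. Friction and masses are not known exactly. Their poses are not given: they have to be found in the camera images.
- tongs: Steel strip spring tongs, an upside-down U 150 mm long, 80 g, hanging ends down on the hook. Origin: midway between the two ends, level with their lowest edge, 55 mm above the granite at the start. z up to the bow; the arms stand to +x and -x and close along x. Ends: flat plates 22 mm wide (y), 25 mm tall, 3 mm thick, 77 mm free gap and 84 mm overall when open.
- tongs_grip (a point): Point midway between the arms, 100 mm above the tongs' origin, level with the middle of the black rubber finger grips on the arms' outsides (16 mm wide in y, 81 to 120 mm above the origin). Open, the width over the grips is 39 mm at height 118, 47 mm at 100, 54 mm at 82. Squeezing 1 mm per side here takes about 1 N per finger and moves each end in by 3.6 mm.
- tongs_bow (a point): Inside top of the bow, 147.5 mm above the tongs' origin, where the bow rests on the hook bar; the strip is 2.5 mm thick and 14 mm wide (y), the bow 24 mm wide over its outside (x). The arms start 12 mm below the bow's outer top.
- tongs_front (a joint): Angle (rad) by which each arm of the tongs is bent inwards: 0 = open and relaxed, both arms always alike. An arm bends about a point 11 mm to the side of the middle and 138 mm above the origin, so its end moves in 138 mm per rad. About 0.16 with the ends on the round soap; stop at 0.30. The ends drop 3 mm in closing. Spring 1.5 N m/rad per arm.
- tier: Three stacked trays of smoked clear acrylic, fixed, 170 mm (x) by 200 mm (y), walls 190 mm high; origin at the centre of the underside, z up. A steel hook of 6 mm round bar on its right-hand (-y) wall runs level from y = -101 to -170 mm at x = 0, bar centre 200 mm above the granite, then turns up. The tongs straddle the bar, their x within 0.15 rad of the tier's x.
- hook_tip (a point): The upturned free end of the hook (centre of its 6 mm round end), 8 mm higher than the level bar. Tongs lifted by 20 mm or more pass over it in the tier's -y direction.
- dish: Slate-grey open soap dish, fixed, 125 mm (x) by 180 mm (y), walls 5 mm thick, rim 14 mm high, inner floor 5 mm above the granite; origin at the centre of the underside. The two soaps lie on its floor, one towards +y and one towards -y of its middle, either way round.
- soap_round: The soap to pick: ivory upright drum with rounded edges, 32 mm diameter, 28 mm high, 20 to 40 g; origin at the centre of its underside, z up.
- soap_bar: The other soap, to be left alone: ivory oblong block 52 mm (x) by 34 mm (y) by 20 mm high; origin at the centre of its underside.
- curler: Steel eyelash curler, 112 by 60 by 8 mm, lying on the tier's middle tray; leave alone. Origin at the centre of its underside.
- pot: White ceramic lidded pot, 65 mm diameter, 68 mm high, standing in the tier's top tray; leave alone. Origin at the centre of its underside.
- clip: Tortoiseshell-coloured hair claw clip, 78 by 42 by 52 mm, standing in the tier's top tray; leave alone. Origin at the centre of its underside.
Things that resemble listed ones, but are neither listed nor needed, are in the scene too. Leave any blue look-alike of the dish alone.

How it is judged:
On the way, in this order (a step that is already met when the one before it is completed fails the run):
1. the tongs are off the hook, held by the gripper (contact force between tongs and the fingers above 0.5 N and contact force between tongs and tier below 0.05 N and distance between tongs and hook_tip above 0.18 m), for 0.2 s.
2. the tongs are closed on the round soap (contact force between tongs and soap_round above 0.8 N and value of joint tongs_front above 0.11 rad and contact force between tongs and the fingers above 0.5 N), for 0.2 s.
At the end, for the whole second after the job is handed in: The round soap is still, pinched in the tongs, underside over 85 mm above the granite; the gripper holds the tongs, not the soap; tongs and soap touch no tier; the oblong soap is within 25 mm and curler, pot and clip within 20 mm of their starts (height (world z) of soap_round above 0.085 m and distance between tongs and soap_round below 0.04 m and contact force between tongs and soap_round above 0.5 N and contact force between tongs and the fingers above 0.5 N and contact force between soap_round and the fingers below 0.05 N and contact force between each of soap_round, tongs and tier below 0.05 N and contact force between soap_round and dish below 0.05 N and linear speed of soap_round below 0.05 m/s and distance of soap_bar from where it was at the start of the episode below 0.025 m and distance of each of curler, pot, clip from where it was at the start of the episode below 0.02 m); the arm keeps its last pose, push and grip.
It fails at once if the gripper touches the soap itself (contact force between soap_round and the fingers above 0.3 N).
It fails at once if the oblong soap is pushed away (distance of soap_bar from where it was at the start of the episode above 0.025 m).
It fails at once if a thing on the tiers is disturbed (distance of any of curler, pot, clip from where it was at the start of the episode above 0.02 m).
It also fails if it takes over 38 s, if anything falls off the work surface, if the arm or the gripper's body presses on something with over 40 N, if the wrist force passes 120 N, or if a joint passes its speed limit or range.

## Robot

A 6-joint arm with a two-finger parallel gripper is mounted at the origin on the work surface. World frame = base frame: x ahead of the robot, y to its left, z up, the work surface at z = 0. Lengths are in m, angles in rad, forces in N, time in s.
With the tool pointing down it reaches from about 0.4 to 0.925 m from the base axis. Payload 3.4 kg.
Tool frame: the origin (TCP) lies at the very end of the fingers, on their centre line; the grasp point (between the pads) lies 19 mm behind it; z points along the fingers, y is the line along which they close (so a half turn about z gives the same grasp; the last joint's range is limited). The gripper opens to 85 mm and grips with 20 to 120 N. Pads are 22 mm wide; open, the fingers measure 114 mm over their backs; the gripper's body (76 mm by 85 mm) begins 54 mm behind the grasp point. The pads swing forward as they close: fully open they stand 13 mm farther back than shut.
Start: joints at [-1.181, 0.307, 1.506, -0, 1.328, -0.073], TCP at [0.257, -0.514, 0.203] pointing down, gripper open.
Joint ranges: [-3.12, 3.12], [-1.05, 2.28], [0.14, 2.33], [-1.42, 4.57], [0.1, 2.73], [-2.68, 2.68]. Speed limits (rad/s): [2.57, 2.57, 3.14, 3.14, 3.14, 3.14].

## Interface

Orientations are given as a unit quaternion [w, x, y, z].
In Python, from rig import state, capture, sign_off gives the robot as it stands.
- The arm moves only by the tool jog_arm, never from a script. Its argument "steps" is a list of rows, each an object with "linear": the shift along the tool's x, y, z in m, a list of three; "roll": the turn about the tool's z in degrees; "gripper": the opening, from 0 (shut) to 1 (fully open). In form: [{"linear": [dx, dy, dz], "roll": roll, "gripper": gripper}, ...]. A call has 1 to 20 rows; each row is the pose to reach, as a shift and turn from the pose commanded when the call began, along the tool's axes at that moment; what a row does not reach only later rows make up. A row lasts 1/8 s, in which the tool goes at most 62.5 mm and 10.7 degrees, less where a joint would pass 70% of its speed; a pose out of reach is approached as far as the arm can. A call with a gripper value outside its range is refused whole. The fingers move at their own pace and stop on an object; the grip force is fixed at half the most. Time passes only in rows, so rows that repeat a pose let the fingers close. It gives the time, the measured TCP pose, the force, the opening and the grip force at its end, in the units of the state.
- state(): the state, without advancing time (a new reading comes with each control period).
- capture(name): name is "scene" or "top" or "wrist"; returns a dict with "color" (480x640x3 uint8, red, green, blue), "range_z" (480x640 float32, m along the optical axis (not along the pixel's ray), 0 where there is no reading), "fx", "fy", "cx", "cy" (pixels), "dist" ([k1, k2, p1, p2, k3] as OpenCV has them; the pictures are not rectified), "position" and "attitude" of the camera in the world; the wrist camera has in their place "hand_eye" (4x4, takes a point from camera to tool coordinates, whose origin is the TCP and whose axes are the flange's). Camera axes: x right, y down, z forward; pixel columns grow to the right and rows downward; lengths in m; the calibration is good to about 2 mm. A picture is of the moment at which its call begins: read the wrist's pose just before it.
- sign_off(): hands the job in; it is judged then, once.
The state is a dict: "t": time; "qpos": joint angles; "qvel": joint speeds; "joint_efforts": joint torques, N m; "eef_pos": TCP position; "eef_rot": TCP orientation; "ft_force": force on the tool from outside, world axes, zero at the start; "torque": the same for the moment, N m; "gripper_width": finger opening in m; "grasp_force": force on a finger pad.
Only numpy, scipy, OpenCV 4.12 (cv2) and the standard library are available. Lean on these libraries where they do the work, as an engineer would, in place of code of your own. Each camera call takes 0.05 s, during which the arm holds its last target. There are 200 camera calls.

## Working session

There is one attempt and no reset: what is moved stays moved. The work goes in short steps, Python scripts to look and compute and a tool call to move; the robot and the scene stay as the last step left them, time stands still between calls to the robot, and variables do not carry over. Pictures are saved under pics/ and viewed, at most 10 in all, crops included, and the job is handed in when it is done.

Besides the shell and the picture viewer there is one more tool, called after ">>>" by a JSON object that holds its "api" and its "payload". jog_arm: Moves the arm, as the interface text tells. Its arguments: {"type":"object","properties":{"steps":{"type":"array","items":{"type":"object","properties":{"linear":{"type":"array","items":{"type":"number"}},"roll":{"type":"number"},"gripper":{"type":"number"}}}}},"required":["steps"]}

```bash
mkdir -p pics
cat > h.py <<'E'
import numpy as np, cv2, pickle
from scipy.spatial.transform import Rotation as R
from rig import state, capture
def rot(q): return R.from_quat([q[1],q[2],q[3],q[0]]).as_matrix()
def cam(name):
    s=state(); c=capture(name)
    if 'hand_eye' in c:
        T=np.eye(4); T[:3,:3]=rot(s['eef_rot']); T[:3,3]=s['eef_pos']; c['T']=T@np.array(c['hand_eye'])
    else:
        T=np.eye(4); T[:3,:3]=rot(c['attitude']); T[:3,3]=c['position']; c['T']=T
    return c
def cloud(c):
    K=np.array([[c['fx'],0,c['cx']],[0,c['fy'],c['cy']],[0,0,1]])
    u,v=np.meshgrid(np.arange(640.),np.arange(480.))
    p=cv2.undistortPoints(np.stack([u,v],-1).reshape(-1,1,2),K,np.array(c['dist'])).reshape(480,640,2)
    z=c['range_z']; P=np.dstack([p*z[...,None],z])
    W=P@c['T'][:3,:3].T+c['T'][:3,3]; W[z==0]=np.nan
    return W
def save(n,im): cv2.imwrite('pics/'+n,im[...,::-1])
E
python3 - <<'E'
from h import *
for n in ('scene','top'):
    c=cam(n); save(n+'.png',c['color']); pickle.dump(c,open(n+'.pkl','wb')); print(n,c['T'].round(3).tolist(),c['fx'])
s=state(); print(s['t'],s['eef_pos'],s['eef_rot'],s['gripper_width'])
E
```

```text
scene [[0.841, 0.332, -0.428, 1.036], [0.541, -0.544, 0.641, -0.516], [-0.02, -0.77, -0.638, 0.75], [0.0, 0.0, 0.0, 1.0]] 440.0236694916153
top [[0.013, -0.983, 0.186, 0.397], [-1.0, -0.016, -0.014, 0.133], [0.016, -0.185, -0.983, 1.35], [0.0, 0.0, 0.0, 1.0]] 530.2863048243141
0.1 [ 0.2569405  -0.51363166  0.20257889] [-9.15499449e-04  9.73226008e-01  2.29848374e-01 -1.57029683e-04] 0.0851204208518167
```

View pics/scene.png

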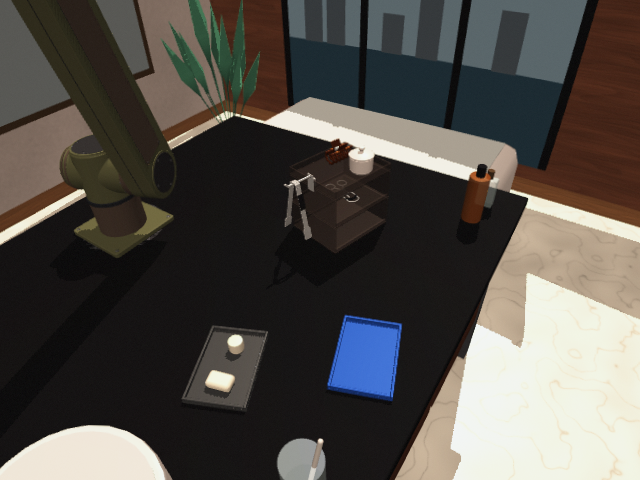

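View pics/top.png

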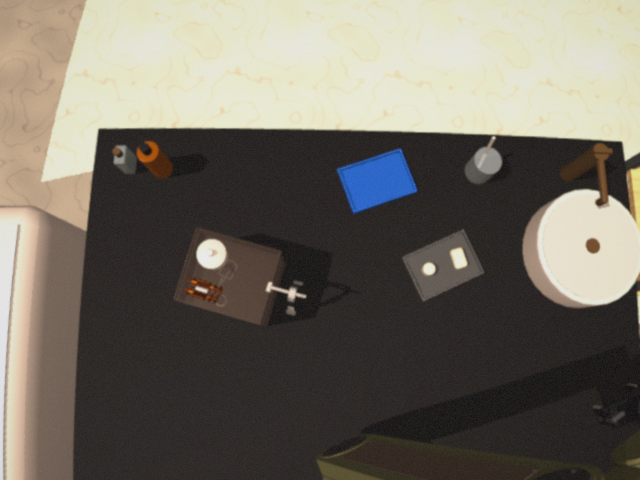

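The pictures show:
- **Tongs:** scene (300,205), top (291,294), hanging on the hook of the tier. The dark streak at top (335,290) is only their shadow.
- **Round soap:** scene (235,344), top (429,269). It could be confused with the oblong soap, top (459,258), or the white pot, top (211,253).
- **Dish:** grey at top (443,265). The blue look-alike is at top (377,181).

By the description I choose the upright drum at top (429,269), in the grey dish.

Run:
```python
from h import *
t=pickle.load(open('top.pkl','rb')); s=pickle.load(open('scene.pkl','rb'))
a=cv2.resize(t['color'][225:330,240:490],None,fx=3,fy=3,interpolation=cv2.INTER_CUBIC)
b=cv2.resize(s['color'][165:265,240:400],None,fx=2.5,fy=2.5,interpolation=cv2.INTER_CUBIC)
im=np.zeros((600,800,3),np.uint8); im[:a.shape[0],:a.shape[1]]=a; im[330:330+b.shape[0],:b.shape[1]]=b
save('crop.png',im)
for n,c in (('top',t),('scene',s)):
    W=cloud(c); col=c['color'].astype(int)
    bright=col.min(2)>130
    def m(name,sel):
        P=W[sel&~np.isnan(W[...,2])]; 
        if len(P)==0: print(n,name,0);return P
        print(n,name,len(P),'med',np.median(P,0).round(4),'min',P.min(0).round(3),'max',P.max(0).round(3)); return P
    m('dummy',W[...,2]>0.05)
    # soaps: height 0.015..0.04 bright
    near=(W[...,2]>.012)&(W[...,2]<.045)&bright
    k,l,st,ce=cv2.connectedComponentsWithStats(near.astype(np.uint8))
    for i in range(1,k):
        if st[i,4]>20: 
            P=m(f'c{ce[i].round()}',l==i); 
            r=cv2.minAreaRect(P[:,:2].astype(np.float32)*1000); print(r)
    # tier wall/hook
    if n=='top':
        for (v,u) in [(287,270),(289,278),(294,291),(294,304),(285,297),(311,291),(229,198),(250,280),(322,265),(297,178)]:
            print((u,v),W[v,u].round(4))
    else:
        for (v,u) in [(180,290),(183,305),(185,297),(230,292),(235,306),(213,290)]: print((u,v),W[v,u].round(4))
```

```text
top dummy 31577 med [ 0.519  -0.1164  0.171 ] min [ 0.097 -0.7    0.05 ] max [0.875 0.657 0.842]
top c[458. 258.] 247 med [ 0.5958 -0.2292  0.023 ] min [ 0.571 -0.251  0.012] max [ 0.623 -0.21   0.031]
((596.7785034179688, -230.6153106689453), (50.785484313964844, 32.88007354736328), 17.894020080566406)
top c[428. 268.] 125 med [ 0.5676 -0.1494  0.032 ] min [ 0.553 -0.165  0.02 ] max [ 0.584 -0.135  0.037]
((567.1621704101562, -149.93756103515625), (30.584383010864258, 29.893932342529297), 25.265657424926758)
(270, 287) [0.4997 0.2334 0.2003]
(278, 289) [0.4954 0.2156 0.2033]
(291, 294) [0.4849 0.1872 0.206 ]
(304, 294) [0.4853 0.1591 0.2071]
(297, 285) [0.5097 0.1766 0.151 ]
(291, 311) [0.4538 0.1919 0.0867]
(198, 229) [0.6279 0.4006 0.1888]
(280, 250) [ 0.6143  0.2281 -0.0044]
(265, 322) [0.4268 0.2529 0.0853]
(178, 297) [0.4757 0.4419 0.1712]
scene dummy 69501 med [0.211  0.2535 0.1967] min [-1.696 -0.578  0.05 ] max [1.192 2.091 0.638]
scene c[235. 341.] 152 med [ 0.5704 -0.1525  0.0332] min [ 0.554 -0.167  0.027] max [ 0.585 -0.136  0.037]
((570.308349609375, -152.59425354003906), (28.530370712280273, 30.435518264770508), 65.45648193359375)
scene c[219. 380.] 400 med [ 0.6027 -0.2361  0.0248] min [ 0.574 -0.254  0.016] max [ 0.626 -0.213  0.031]
((600.912841796875, -234.66348266601562), (49.7269287109375, 32.874332427978516), 17.13309097290039)
(290, 180) [0.4236 0.2532 0.1519]
(305, 183) [0.4792 0.2422 0.1665]
(297, 185) [0.5007 0.181  0.2006]
(292, 230) [0.4297 0.237  0.001 ]
(306, 235) [0.5241 0.1734 0.066 ]
(290, 213) [nan nan nan]
```

View pics/crop.png

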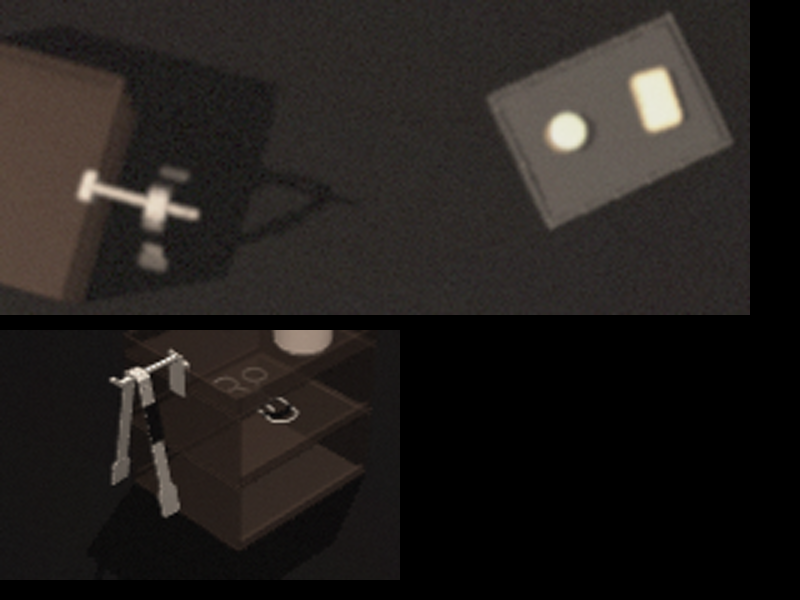

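The crop confirms the choices. The drum at top (429,269) is round and upright, with the oblong soap beside it. The tongs straddle the hook bar at top (291,294), ends down. Next I fit the hook line and the tongs' axis.

Run:
```python
from h import *
for n in ('top','scene'):
    c=pickle.load(open(n+'.pkl','rb')); W=cloud(c); b=c['color'].astype(int).min(2)
    x,y,z=W[...,0],W[...,1],W[...,2]
    box=(x>.42)&(x<.56)&(y>.12)&(y<.24)
    H=box&(z>.19)&(z<.23)&(b>60)
    P=W[H]; print(n,'hook/bow',len(P)); print(P[np.argsort(P[:,1])].round(3)[::max(1,len(P)//25)].tolist())
    E=box&(z>.05)&(z<.09)&(y<.225); Q=W[E]; print('ends',len(Q))
    m=np.median(Q[:,0]) if len(Q) else 0
    for s in (Q[Q[:,0]<.485],Q[Q[:,0]>=.485]): 
        if len(s): print(len(s),np.median(s,0).round(4),s.min(0).round(3),s.max(0).round(3))
    # tier top rim
    T=(x>.38)&(x<.72)&(y>.2)&(y<.5)&(z>.183)&(z<.196); print('tier',T.sum(),cv2.minAreaRect(W[T][:,:2].astype(np.float32)*1000) if T.sum()>5 else '')
s=state(); Rm=rot(s['eef_rot']); p=s['eef_pos']
print((Rm.T@(np.array([.485,.187,.30])-p)).round(4), Rm.round(3).tolist())
```

```text
top hook/bow 188
[[0.481, 0.157, 0.209], [0.485, 0.161, 0.209], [0.486, 0.168, 0.201], [0.488, 0.172, 0.203], [0.49, 0.177, 0.199], [0.496, 0.179, 0.201], [0.494, 0.181, 0.207], [0.481, 0.183, 0.203], [0.477, 0.183, 0.195], [0.487, 0.185, 0.207], [0.481, 0.187, 0.205], [0.492, 0.188, 0.201], [0.481, 0.189, 0.201], [0.485, 0.191, 0.208], [0.494, 0.192, 0.197], [0.491, 0.196, 0.207], [0.494, 0.201, 0.202], [0.496, 0.205, 0.197], [0.498, 0.212, 0.201], [0.5, 0.216, 0.201], [0.5, 0.222, 0.204], [0.497, 0.227, 0.203], [0.499, 0.231, 0.207], [0.504, 0.233, 0.205], [0.507, 0.234, 0.193], [0.5, 0.236, 0.195], [0.498, 0.238, 0.193]]
ends 73
35 [0.452  0.1924 0.0769] [0.448 0.182 0.054] [0.458 0.202 0.089]
38 [0.5357 0.2185 0.0719] [0.518 0.168 0.05 ] [0.56  0.225 0.09 ]
tier 920 ((525.1693725585938, 330.7393493652344), (203.87594604492188, 170.36154174804688), 75.3846435546875)
scene hook/bow 147
[[0.483, 0.155, 0.209], [0.486, 0.158, 0.206], [0.485, 0.163, 0.205], [0.488, 0.17, 0.2], [0.488, 0.174, 0.2], [0.484, 0.177, 0.206], [0.502, 0.178, 0.192], [0.499, 0.179, 0.196], [0.498, 0.18, 0.198], [0.496, 0.18, 0.205], [0.501, 0.181, 0.201], [0.502, 0.183, 0.194], [0.487, 0.184, 0.206], [0.5, 0.185, 0.201], [0.497, 0.186, 0.202], [0.502, 0.188, 0.203], [0.485, 0.191, 0.204], [0.494, 0.195, 0.205], [0.495, 0.201, 0.204], [0.499, 0.208, 0.205], [0.5, 0.215, 0.204], [0.501, 0.222, 0.198], [0.501, 0.226, 0.199], [0.51, 0.23, 0.206], [0.51, 0.23, 0.199], [0.503, 0.231, 0.191], [0.499, 0.232, 0.192], [0.505, 0.233, 0.191], [0.512, 0.235, 0.192], [0.497, 0.237, 0.203]]
ends 224
60 [0.4555 0.1923 0.0726] [0.449 0.18  0.057] [0.46  0.203 0.089]
164 [0.5306 0.1856 0.0718] [0.519 0.165 0.05 ] [0.56  0.225 0.09 ]
tier 815 ((528.4076538085938, 330.2317199707031), (205.59957885742188, 175.14064025878906), 75.47120666503906)
[ 0.5174 -0.5248 -0.0964] [[0.894, 0.447, -0.001], [0.447, -0.894, 0.002], [0.0, -0.002, -1.0]]
```

>>> {"api": "jog_arm", "payload": {"steps": [{"linear":[0.03,-0.01,-0.05],"roll":-8,"gripper":1},{"linear":[0.08,-0.035,-0.09],"roll":-16,"gripper":1},{"linear":[0.135,-0.06,-0.12],"roll":-24,"gripper":1},{"linear":[0.19,-0.085,-0.12],"roll":-32,"gripper":1},{"linear":[0.245,-0.115,-0.12],"roll":-40,"gripper":1},{"linear":[0.3,-0.145,-0.12],"roll":-50,"gripper":1},{"linear":[0.35,-0.18,-0.12],"roll":-50,"gripper":1},{"linear":[0.385,-0.23,-0.12],"roll":-50,"gripper":1},{"linear":[0.405,-0.285,-0.12],"roll":-50,"gripper":1},{"linear":[0.43,-0.335,-0.12],"roll":-50,"gripper":1},{"linear":[0.455,-0.39,-0.12],"roll":-50,"gripper":1},{"linear":[0.48,-0.44,-0.12],"roll":-50,"gripper":1},{"linear":[0.5,-0.49,-0.12],"roll":-50,"gripper":1},{"linear":[0.519,-0.523,-0.12],"roll":-50,"gripper":1},{"linear":[0.519,-0.523,-0.12],"roll":-50,"gripper":1},{"linear":[0.519,-0.523,-0.12],"roll":-50,"gripper":1},{"linear":[0.519,-0.523,-0.12],"roll":-50,"gripper":1}]}}

```text
t: 2.22
eef_pos: [0.4873, 0.1845, 0.3233]
eef_rot: [0.0, 0.785, 0.619, -0.0]
ft_force: [-0.9, 1.2, 0.3]
gripper_width: 0.0853
grasp_force: 0.0
```

Run:
```python
from h import *
c=cam('wrist'); pickle.dump(c,open('w1.pkl','wb')); W=cloud(c); b=c['color'].astype(int).min(2)
s=state(); Rm=rot(s['eef_rot']); p=s['eef_pos']; print(s['t'],p.round(4),Rm.round(3).tolist(),s['qpos'].round(2))
x,y,z=W[...,0],W[...,1],W[...,2]
box=(x>.42)&(x<.56)&(y>.12)&(y<.225)
for nm,lo,hi in (('bow',.195,.215),('upper',.17,.19),('mid',.12,.17),('ends',.05,.09)):
    S=box&(z>lo)&(z<hi); P=W[S]; print(nm,len(P))
    if len(P)>10:
        print(P.min(0).round(4),P.max(0).round(4)); 
        L=P[P[:,0]<.488];Rr=P[P[:,0]>=.488]; print(len(L),np.median(L,0).round(4),len(Rr),np.median(Rr,0).round(4))
save('w1.png',c['color'])
```

```text
2.275 [0.4874 0.1844 0.3234] [[0.234, 0.972, -0.0], [0.972, -0.234, -0.0], [-0.0, -0.0, -1.0]] [ 0.28  0.16  1.41 -0.    1.57  0.52]
bow 1155
[0.4774 0.1573 0.195 ] [0.5024 0.2249 0.2123]
442 [0.4843 0.1814 0.2041] 713 [0.4952 0.193  0.2028]
upper 396
[0.469  0.1746 0.1701] [0.5599 0.225  0.19  ]
162 [0.4739 0.1911 0.1762] 234 [0.5083 0.1876 0.1776]
mid 243
[0.4636 0.1738 0.1213] [0.5178 0.1997 0.1699]
118 [0.468  0.196  0.1524] 125 [0.5131 0.1849 0.1519]
ends 197
[0.4487 0.168  0.0563] [0.5317 0.2059 0.0898]
99 [0.4545 0.1978 0.0773] 98 [0.5261 0.1808 0.0796]
```

View pics/w1.png

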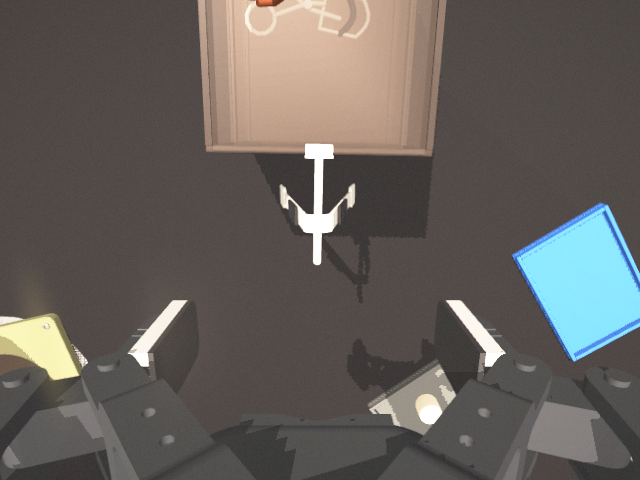

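The wrist view has the tongs centred on the bar: bow at (318,222), ends at (284,195) and (351,195), and the hook end at (317,262). The gripper's yaw matches within 0.5°, so I descend.

>>> {"api": "jog_arm", "payload": {"steps": [{"linear":[0.006,0.002,0.03],"roll":0,"gripper":1},{"linear":[0.006,0.002,0.07],"roll":0,"gripper":1},{"linear":[0.006,0.002,0.11],"roll":0,"gripper":1},{"linear":[0.006,0.002,0.14],"roll":0,"gripper":1},{"linear":[0.006,0.002,0.16],"roll":0,"gripper":1},{"linear":[0.006,0.002,0.172],"roll":0,"gripper":1},{"linear":[0.006,0.002,0.179],"roll":0,"gripper":1},{"linear":[0.006,0.002,0.179],"roll":0,"gripper":1},{"linear":[0.006,0.002,0.179],"roll":0,"gripper":1}]}}

```text
t: 3.4
eef_pos: [0.4915, 0.1912, 0.1452]
eef_rot: [0.0, 0.785, 0.62, 0.001]
ft_force: [0.5, -0.4, -0.0]
gripper_width: 0.0852
grasp_force: 0.0
```

Run:
```python
from h import *
c=cam('wrist'); save('w2.png',c['color'])
c=cam('scene'); im=c['color'][140:290,220:400]; save('s2.png',cv2.resize(im,None,fx=3,fy=3))
```

```text
(no output)
```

View pics/s2.png

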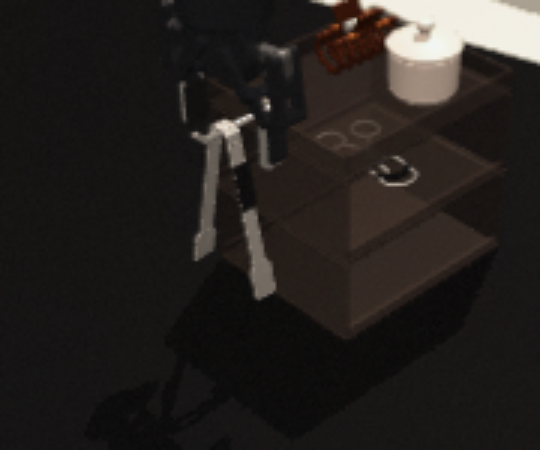

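The fingers straddle the tongs with nothing touching, tips level with the top of the rubber at crop (240,165). I close part-way.

>>> {"api": "jog_arm", "payload": {"steps": [{"linear":[0,0,0],"roll":0,"gripper":0.7},{"linear":[0,0,0],"roll":0,"gripper":0.6},{"linear":[0,0,0],"roll":0,"gripper":0.5},{"linear":[0,0,0],"roll":0,"gripper":0.5},{"linear":[0,0,0],"roll":0,"gripper":0.5},{"linear":[0,0,0],"roll":0,"gripper":0.5}]}}

```text
t: 4.25
eef_pos: [0.4907, 0.191, 0.1444]
eef_rot: [-0.0, 0.785, 0.62, -0.0]
ft_force: [-0.5, 0.0, -0.2]
gripper_width: 0.0431
grasp_force: 0.0
```

>>> {"api": "jog_arm", "payload": {"steps": [{"linear":[0,0,0],"roll":0,"gripper":0.45},{"linear":[0,0,0],"roll":0,"gripper":0.45},{"linear":[0,0,0],"roll":0,"gripper":0.45}]}}

```text
t: 4.62
eef_pos: [0.4908, 0.1911, 0.1445]
eef_rot: [0.0, 0.785, 0.62, 0.0]
ft_force: [-0.7, 0.8, 0.3]
gripper_width: 0.0383
grasp_force: 0.4
```

>>> {"api": "jog_arm", "payload": {"steps": [{"linear":[0,0,0],"roll":0,"gripper":0.6},{"linear":[0,0,0],"roll":0,"gripper":0.6},{"linear":[-0.0005,0,0.002],"roll":0,"gripper":0.6},{"linear":[-0.001,0,0.0035],"roll":0,"gripper":0.6},{"linear":[-0.001,0,0.0035],"roll":0,"gripper":0.5},{"linear":[-0.001,0,0.0035],"roll":0,"gripper":0.45},{"linear":[-0.001,0,0.0035],"roll":0,"gripper":0.43},{"linear":[-0.001,0,0.0035],"roll":0,"gripper":0.43},{"linear":[-0.001,0,0.0035],"roll":0,"gripper":0.43},{"linear":[-0.001,0,0.0035],"roll":0,"gripper":0.43}]}}

```text
t: 5.88
eef_pos: [0.4905, 0.1901, 0.1409]
eef_rot: [0.0, 0.785, 0.62, 0.0]
ft_force: [0.7, 0.2, -0.5]
gripper_width: 0.0362
grasp_force: 4.0
```

Run:
```python
from h import *
s=state(); print(s['grasp_force'],s['gripper_width'])
c=cam('wrist'); W=cloud(c); x,y,z=W[...,0],W[...,1],W[...,2]
box=(x>.42)&(x<.56)&(y>.12)&(y<.22)&(z>.05)&(z<.09); P=W[box]
L=P[P[:,0]<.488];Rr=P[P[:,0]>=.488]; print(len(L),np.median(L,0).round(4),len(Rr),np.median(Rr,0).round(4))
save('w3.png',c['color'])
```

```text
4.031036568412674 0.03621011766858499
145 [0.4649 0.2007 0.0803] 147 [0.52   0.1883 0.0794]
```

View pics/w3.png

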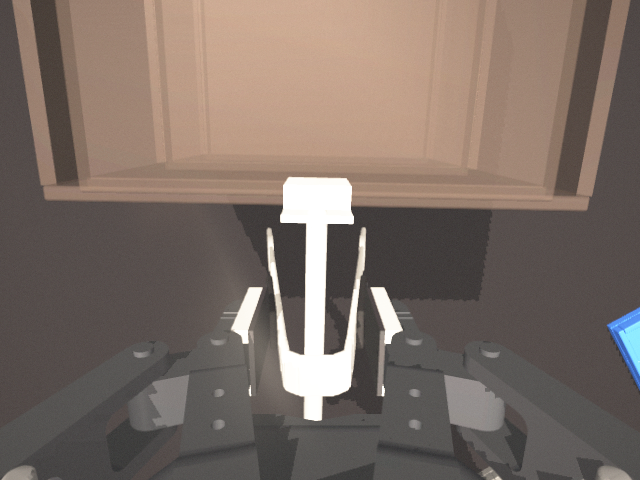

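The ends have come in about 8 mm each, and the pads press on the arms with 4 N. I lift, then back away from the tier.

>>> {"api": "jog_arm", "payload": {"steps": [{"linear":[0,0,-0.003],"roll":0,"gripper":0.42},{"linear":[0,0,-0.01],"roll":0,"gripper":0.42},{"linear":[0,0,-0.02],"roll":0,"gripper":0.42},{"linear":[0,0,-0.032],"roll":0,"gripper":0.42},{"linear":[0,0,-0.04],"roll":0,"gripper":0.42},{"linear":[0,0,-0.04],"roll":0,"gripper":0.42},{"linear":[-0.01,0,-0.04],"roll":0,"gripper":0.42},{"linear":[-0.03,0,-0.04],"roll":0,"gripper":0.42},{"linear":[-0.06,0,-0.04],"roll":0,"gripper":0.42},{"linear":[-0.09,0,-0.04],"roll":0,"gripper":0.42},{"linear":[-0.12,0,-0.04],"roll":0,"gripper":0.42},{"linear":[-0.145,0,-0.04],"roll":0,"gripper":0.42},{"linear":[-0.16,0,-0.04],"roll":0,"gripper":0.42},{"linear":[-0.16,0,-0.04],"roll":0,"gripper":0.42},{"linear":[-0.16,0,-0.04],"roll":0,"gripper":0.42}]}}

```text
t: 7.8
eef_pos: [0.4535, 0.0347, 0.1809]
eef_rot: [-0.0, 0.785, 0.619, 0.0]
ft_force: [-0.5, -0.4, -0.5]
gripper_width: 0.0361
grasp_force: 5.1
```

Run:
```python
from h import *
s=state(); p=s['eef_pos']; Rm=rot(s['eef_rot']); print(p,s['gripper_width'])
c=cam('wrist'); W=cloud(c); Q=(W-p)@Rm   # tool frame
save('w4.png',c['color']); pickle.dump(c,open('w4.pkl','wb'))
S=(abs(Q[...,0])<.06)&(abs(Q[...,1])<.05)&(Q[...,2]>.05)&(Q[...,2]<.12)
P=Q[S]
for sg in (-1,1):
    A=P[P[:,1]*sg>0]; print(len(A),np.median(A,0).round(4),np.percentile(A,2,axis=0).round(4),np.percentile(A,98,axis=0).round(4))
    for lo in (.05,.06,.07,.08,.09): 
        B=A[(A[:,2]>lo)&(A[:,2]<lo+.01)]; 
        if len(B)>3: print(lo,len(B),np.median(B,0).round(4))
sp=np.array([.569,-.151,.2]); print('soap tool',((sp-p)@Rm).round(4))
```

```text
[0.45352331 0.03471172 0.18090788] 0.036087845377689866
138 [ 0.0058 -0.0252  0.0595] [-0.0102 -0.0288  0.0517] [ 0.0083 -0.0227  0.0846]
0.05 73 [ 0.0041 -0.0247  0.0561]
0.06 32 [ 0.0077 -0.0255  0.0631]
0.07 23 [ 0.0079 -0.0269  0.075 ]
0.08 10 [ 0.0081 -0.0282  0.0834]
136 [0.0064 0.0276 0.0602] [-0.0102  0.0252  0.0519] [0.0086 0.0311 0.0846]
0.05 66 [0.0044 0.0267 0.0567]
0.06 31 [0.0079 0.0277 0.0636]
0.07 24 [0.0079 0.0297 0.0747]
0.08 15 [0.0079 0.0301 0.083 ]
soap tool [-0.1538  0.1555 -0.0192]
```

View pics/w4.png

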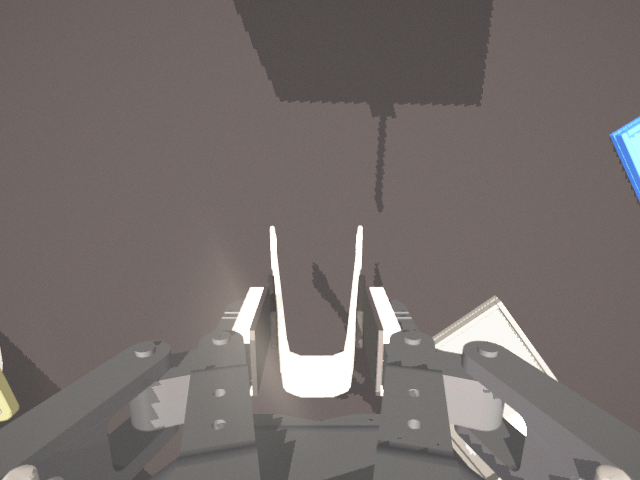

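The tongs hang squarely in the pads, well away from the hook: bow at (316,375), ends at (272,230) and (360,230). The grey dish shows at (495,350). I move above the round soap.

>>> {"api": "jog_arm", "payload": {"steps": [{"linear":[-0.01,0.01,0],"roll":0,"gripper":0.42},{"linear":[-0.03,0.03,0],"roll":0,"gripper":0.42},{"linear":[-0.055,0.055,0],"roll":0,"gripper":0.42},{"linear":[-0.08,0.08,0],"roll":0,"gripper":0.42},{"linear":[-0.105,0.107,0],"roll":0,"gripper":0.42},{"linear":[-0.127,0.13,0],"roll":0,"gripper":0.42},{"linear":[-0.143,0.146,0],"roll":0,"gripper":0.42},{"linear":[-0.151,0.1545,0],"roll":0,"gripper":0.42},{"linear":[-0.151,0.1545,0],"roll":0,"gripper":0.42},{"linear":[-0.151,0.1545,0],"roll":0,"gripper":0.42},{"linear":[-0.151,0.1545,0],"roll":0,"gripper":0.42}]}}

```text
t: 9.22
eef_pos: [0.568, -0.1474, 0.181]
eef_rot: [-0.0, 0.785, 0.62, -0.0]
ft_force: [-0.2, 0.2, -0.8]
gripper_width: 0.0359
grasp_force: 5.1
```

Run:
```python
from h import *
s=state(); p=s['eef_pos']; Rm=rot(s['eef_rot']); print(p,s['gripper_width'],s['grasp_force'])
c=cam('wrist'); W=cloud(c); Q=(W-p)@Rm
save('w5.png',c['color']); b=c['color'].astype(int).min(2)
z=W[...,2]
S=(z>.027)&(z<.042)&(abs(Q[...,0])<.04)&(abs(Q[...,1])<.04)
print(S.sum()); P=Q[S]; print(np.median(P,0).round(4),P.min(0).round(4),P.max(0).round(4), np.median(z[S]))
print(cv2.minEnclosingCircle(P[:,:2].astype(np.float32)*1000))
E=(z>.088)&(z<.115)&(abs(Q[...,0])<.03)&(abs(Q[...,1])<.05); P=Q[E]
for sg in(-1,1): A=P[P[:,1]*sg>0]; print(len(A),np.median(A,0).round(4),A.max(0).round(4))
D=(z>.009)&(z<.018)&(abs(Q[...,0])<.2)&(abs(Q[...,1])<.15)
P=Q[D]; print('rim',len(P),P.min(0).round(3),P.max(0).round(3))
```

```text
[ 0.56802822 -0.14738683  0.18104111] 0.03588579740517856 5.0720082204497885
1106
[-0.0017  0.0025  0.1487] [-0.0183 -0.0125  0.146 ] [0.0133 0.0174 0.1539] 0.032358498049345014
((-2.6434125900268555, 2.5566515922546387), 15.92971420288086)
39 [ 0.0073 -0.0271  0.0753] [ 0.0077 -0.0248  0.0859]
45 [0.0074 0.0294 0.0771] [0.0081 0.0317 0.0859]
rim 3912 [-0.144 -0.08   0.163] [0.167 0.15  0.172]
```

View pics/w5.png

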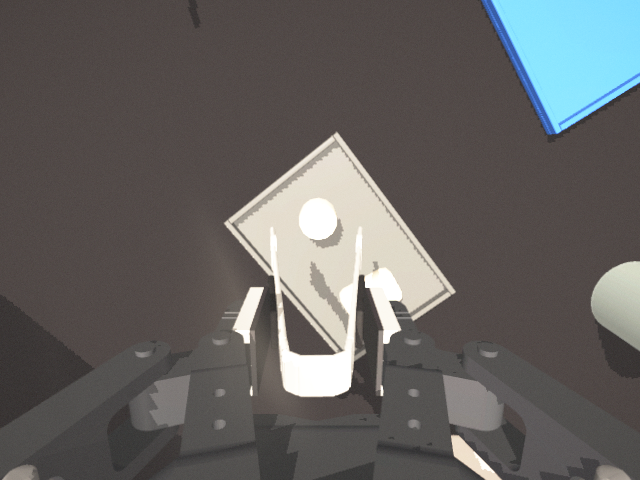

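The round soap at (318,219) sits between the tongs' arms, 1.4 mm off centre. The dish walls and the oblong soap, near (372,290), are clear. I descend.

>>> {"api": "jog_arm", "payload": {"steps": [{"linear":[0,0.0014,0.01],"roll":0,"gripper":0.42},{"linear":[0,0.0014,0.03],"roll":0,"gripper":0.42},{"linear":[0,0.0014,0.05],"roll":0,"gripper":0.42},{"linear":[0,0.0014,0.065],"roll":0,"gripper":0.42},{"linear":[0,0.0014,0.075],"roll":0,"gripper":0.42},{"linear":[0,0.0014,0.081],"roll":0,"gripper":0.42},{"linear":[0,0.0014,0.0845],"roll":0,"gripper":0.42},{"linear":[0,0.0014,0.0845],"roll":0,"gripper":0.42},{"linear":[0,0.0014,0.0845],"roll":0,"gripper":0.42}]}}

```text
t: 10.4
eef_pos: [0.5704, -0.1488, 0.0969]
eef_rot: [0.0, 0.785, 0.62, 0.0]
ft_force: [0.1, 0.7, -1.6]
gripper_width: 0.0358
grasp_force: 5.1
```

>>> {"api": "jog_arm", "payload": {"steps": [{"linear":[0,0,0],"roll":0,"gripper":0.4},{"linear":[0,0,0],"roll":0,"gripper":0.38},{"linear":[0,0,0],"roll":0,"gripper":0.36},{"linear":[0,0,0],"roll":0,"gripper":0.35},{"linear":[0,0,0],"roll":0,"gripper":0.35},{"linear":[0,0,0],"roll":0,"gripper":0.35}]}}

```text
t: 11.15
eef_pos: [0.57, -0.1487, 0.0966]
eef_rot: [0.0, 0.785, 0.62, 0.0]
ft_force: [-1.0, 0.1, 2.4]
gripper_width: 0.0303
grasp_force: 38.1
```

The force jumped to 38 N, so the ends are on the soap. I hold, then lift.

>>> {"api": "jog_arm", "payload": {"steps": [{"linear":[0,0,0],"roll":0,"gripper":0.34},{"linear":[0,0,0],"roll":0,"gripper":0.34},{"linear":[0,0,0],"roll":0,"gripper":0.34},{"linear":[0,0,-0.003],"roll":0,"gripper":0.34},{"linear":[0,0,-0.01],"roll":0,"gripper":0.34},{"linear":[0,0,-0.025],"roll":0,"gripper":0.34},{"linear":[0,0,-0.045],"roll":0,"gripper":0.34},{"linear":[0,0,-0.065],"roll":0,"gripper":0.34},{"linear":[0,0,-0.085],"roll":0,"gripper":0.34},{"linear":[0,0,-0.105],"roll":0,"gripper":0.34},{"linear":[0,0,-0.12],"roll":0,"gripper":0.34},{"linear":[0,0,-0.13],"roll":0,"gripper":0.34},{"linear":[0,0,-0.135],"roll":0,"gripper":0.34},{"linear":[0,0,-0.135],"roll":0,"gripper":0.34},{"linear":[0,0,-0.135],"roll":0,"gripper":0.34},{"linear":[0,0,-0.135],"roll":0,"gripper":0.34}]}}

```text
t: 13.15
eef_pos: [0.5696, -0.1485, 0.2307]
eef_rot: [-0.001, 0.785, 0.62, -0.0]
ft_force: [-0.9, 0.2, -0.3]
gripper_width: 0.0301
grasp_force: 49.4
```

Run:
```python
from h import *
s=state(); print(s['eef_pos'],s['gripper_width'],s['grasp_force'],s['t'])
c=cam('wrist'); c2=cam('scene')
W=cloud(c); p=s['eef_pos']; Q=(W-p)@rot(s['eef_rot'])
S=(abs(Q[...,0])<.018)&(abs(Q[...,1])<.012)&(Q[...,2]>.04)&(Q[...,2]<.15); print(S.sum(),np.median(W[S],0))
im=np.zeros((480,800,3),np.uint8); im[:360,:400]=cv2.resize(c['color'],(400,360)); im[:360,400:]=cv2.resize(c2['color'][230:430,130:350],(400,360)); save('e.png',im)
```

```text
[ 0.56957636 -0.14852486  0.2306681 ] 0.030109627645939534 49.444325419608504 13.15
1882 [ 0.57012984 -0.14734826  0.16626398]
```

View pics/e.png

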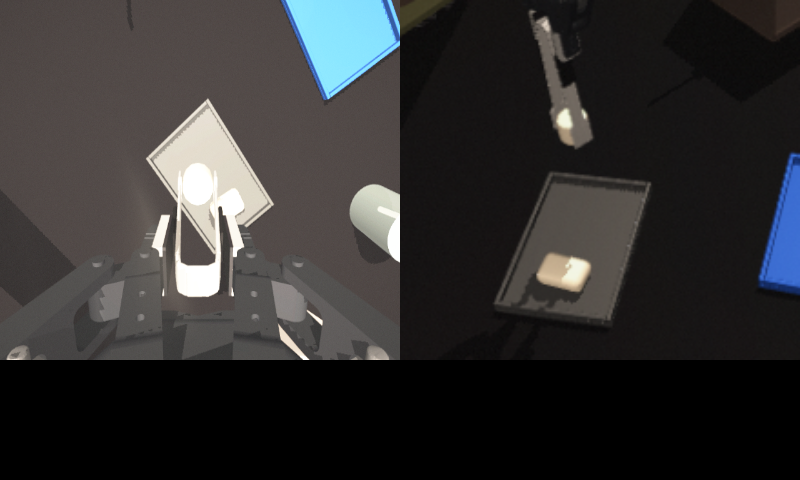

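The round soap is pinched in the tongs, at left (197,184) and right (571,127). Its top is at z = 0.166 m, so its underside is about 0.138 m up. The oblong soap still lies in the dish at right (564,271). I hand the job in.

```bash
python3 -c "from rig import sign_off; print(sign_off())"
```

```text
the job is handed in; nothing more can be done
None
```

I took the tongs off the hook, closed them on the round soap, and handed the job in at about 13 s with the soap held about 14 cm above the granite; the sign-off gave no verdict.

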